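Set out the reagent row by height beside the tip box

TASK

Set out the reagents for pipetting: stand the four bottles upright in the bays of the grey rack, one in each, in order of height, with the shortest in the bay at the end towards the yellow tip box and the tallest in the bay furthest from it, so that the pipette can come in low from the tips. The tallest, with the blue cap, is still in the partitioned white carton; leave the two dropper bottles standing in there, and do not tip any of them over.

Things in the scene. Friction and masses are not known exactly. Their poses are not given: they have to be found in the camera images.
- rack: Grey plastic rack, fixed, 80 x 296 x 22 mm (x, y, z), a 13 mm lug at each end. Origin: centre of its underside; y along the row, z up. Four open bays, 64 x 64 mm inside, a black round seat in each, centres at x = 0, y = -0.108, -0.036, 0.036, 0.108 m. Bay floor 6 mm above the underside; outer walls and ribs between bays 8 mm thick, up to 22 mm.
- tips: Pipette tip box, yellow base with a pale, cream-coloured closed lid, 92 x 117 x 70 mm, fixed, standing off one end of the rack (the left or the right one, it changes). Origin: centre of its underside. Which side it is on tells which end of the row is the short one.
- carton: Small open white carton, fixed, 76 x 111 mm (x, y), walls 2 to 3 mm thick, 90 mm high, off the other end of the rack. Origin: centre of its underside, z up. Inside, a brown pad with its top at 20 mm; brown partitions up to 82 mm: a large cell (70 x 64 mm, centre x 0, y -0.021 m) with the blue-capped bottle, two small cells at y 0.0335, x -0.0175 and 0.0175 m with the droppers.
- diluent: The tallest of the four: white bottle with a blue screw cap and blue label, 46 mm diameter, 100 mm high, 0.12 kg. The cap, 28 mm wide, is the top 18 mm. It starts in the large cell of the carton, standing on the pad. Origin: centre of its underside; z up along its axis. Grasp by the cap from above.
- white_bottle: The second tallest: all-white bottle with white screw cap, 40 mm diameter, 88 mm high, 0.08 kg. The cap, 24.6 mm wide, is the top 18 mm. Origin: centre of its underside; z up along its axis. Grasp by the cap from above.
- teal_bottle: The third: white bottle with a teal-green screw cap, 37 mm diameter, 72 mm high, 0.06 kg. The cap, 22.8 mm wide, is the top 18 mm. Origin: centre of its underside; z up along its axis. Grasp by the cap from above.
- pot: The shortest: squat white pot with a wide white screw lid, 35 mm diameter all the way up (lid 34.6 mm wide, the top 18 mm), 50 mm high, 0.03 kg. Origin: centre of its underside; z up along its axis. Grasp by the cap from above.
- dropper_red: Small dropper bottle with red nozzle cap, 25 mm diameter, 68 mm high, standing loose in a small cell of the carton; it stays there. Origin: centre of its underside; z up along its axis.
- dropper_yellow: Small dropper bottle with yellow nozzle cap, 25 mm diameter, 68 mm high, standing loose in a small cell of the carton; it stays there. Origin: centre of its underside; z up along its axis.
Mind the look-alikes: they are no part of the job. What is shaped like the pot but orange or purple is not meant. Leave any orange look-alike of the teal_bottle alone.

How it is judged:
At the end, for the whole second after the job is handed in: All four stand upright (0.1 rad), at rest, on the floor of their own bays, centres within 16 mm of the bay centre along and across: from the tip box end pot, teal-capped, white, blue-capped. Both droppers still stand in the carton (((y of tips in the frame of rack above 0 m and y of diluent in the frame of rack between -0.124 and -0.092 m and y of white_bottle in the frame of rack between -0.052 and -0.02 m and y of teal_bottle in the frame of rack between 0.02 and 0.052 m and y of pot in the frame of rack between 0.092 and 0.124 m) or (y of tips in the frame of rack below 0 m and y of diluent in the frame of rack between 0.092 and 0.124 m and y of white_bottle in the frame of rack between 0.02 and 0.052 m and y of teal_bottle in the frame of rack between -0.052 and -0.02 m and y of pot in the frame of rack between -0.124 and -0.092 m)) and x of diluent in the frame of rack between -0.016 and 0.016 m and z of each of diluent, white_bottle, teal_bottle, pot in the frame of rack below 0.011 m and angle between each of diluent, white_bottle, teal_bottle, pot's own z axis and vertical below 0.1 rad and linear speed of each of diluent, white_bottle, teal_bottle, pot below 0.02 m/s and x of white_bottle in the frame of rack between -0.016 and 0.016 m and x of teal_bottle in the frame of rack between -0.016 and 0.016 m and x of pot in the frame of rack between -0.016 and 0.016 m and horizontal distance between each of dropper_red, dropper_yellow and carton below 0.062 m and angle between each of dropper_red, dropper_yellow's own z axis and vertical below 0.5 rad and height (world z) of each of dropper_red, dropper_yellow below 0.035 m); the robot touches nothing.
It fails at once if one of the four bottles is tipped over (leans more than 35 degrees) (angle between any of diluent, white_bottle, teal_bottle, pot's own z axis and vertical above 0.61 rad).
It fails at once if a dropper bottle is lifted out of the carton (height (world z) of any of dropper_red, dropper_yellow above 0.06 m).
It also fails if it takes over 109 s, if anything falls off the work surface, if the arm or the gripper's body presses on something with over 40 N, if the wrist force passes 120 N, or if a joint passes its speed limit or range.

ROBOT

A 6-joint arm with a two-finger parallel gripper is mounted at the origin on a cart in front of the work surface, level with it; the furniture and walls round the work are solid. World frame = base frame: x ahead of the robot, y to its left, z up, the work surface at z = 0. Lengths are in m, angles in rad, forces in N, time in s.
With the tool pointing down it reaches from about 0.425 to 0.95 m from the base axis. Payload 3.5 kg.
Tool frame: the origin (TCP) lies at the very end of the fingers, on their centre line; the grasp point (between the pads) lies 19 mm behind it; z points along the fingers, y is the line along which they close (so a half turn about z gives the same grasp; the last joint's range is limited). The gripper opens to 85 mm and grips with 20 to 120 N. Pads are 22 mm wide; open, the fingers measure 114 mm over their backs; the gripper's body (76 mm by 85 mm) begins 54 mm behind the grasp point. The pads swing forward as they close: fully open they stand 13 mm farther back than shut.
Start: joints at [-0.15, 0.286, 1.577, -0, 1.279, -0.15], TCP at [0.675, 0, 0.231] pointing down, gripper open.
Joint ranges: [-2.77, 2.77], [-0.9, 2.22], [0.21, 2.48], [-1.53, 4.67], [0.24, 2.81], [-2.84, 2.84]. Speed limits (rad/s): [2.79, 2.79, 3.14, 3.14, 3.14, 3.14].

INTERFACE

Orientations are given as a unit quaternion [x, y, z, w].
In Python, from plant import ctrl gives the robot as it stands.
- The arm moves only by the tool carry_out, never from a script. Its argument "deltas" is one flat list of numbers, 6 for each row, row after row: the shift along the tool's x, y, z in m, then the turn, a rotation vector about the tool's x, y, z in rad. A call has 1 to 5 rows; each row is the pose to reach, as a shift and turn from the pose commanded when the call began, along the tool's axes at that moment; what a row does not reach only later rows make up. A row lasts 1/8 s, in which the tool goes at most 62.5 mm and 10.7 degrees, less where a joint would pass 70% of its speed; a pose out of reach is approached as far as the arm can. A call with a gripper value outside its range is refused whole. "grip" is the opening in per cent of the stroke, from 0 (shut) to 100 (fully open), set as the call begins (left out, the last holds). The fingers move at their own pace and stop on an object; "grip_force" is the grip in N (left out, the last holds). Time passes only in rows, so rows that repeat a pose let the fingers close. It gives the time, the measured TCP pose, the force, the opening and the grip force at its end, in the units of the state.
- ctrl.get_state(): the state, without advancing time (a new reading comes with each control period).
- ctrl.read_camera(name): name is "scene" or "side" or "wrist"; returns (picture, depth): 400x640x3 uint8, red, green, blue; 400x640 float32, m along the optical axis (not along the pixel's ray), 0 where there is no reading.
- ctrl.camera_model(name): a dict with "intrinsics" (3x3 intrinsics, pixels), "extrinsics" (4x4, takes a point from world to camera coordinates); the wrist camera has in their place "hand_eye" (4x4, takes a point from camera to tool coordinates, whose origin is the TCP and whose axes are the flange's). Camera axes: x right, y down, z forward; pixel columns grow to the right and rows downward; lengths in m; the calibration is good to about 2 mm. The wrist camera is an equidistant fisheye: a pixel r from the principal point sees the ray r / f radians off the axis. A picture is of the moment at which its call begins: read the wrist's pose just before it. camera_model takes no time and is no camera call.
- ctrl.sign_off(): hands the job in; it is judged then, once.
Trained networks look in the newest picture that a camera, given by its name, has taken for a name from the list of things; names that differ only in an ending like _2 or _b are one class to them, and where a whole thing is asked for, a point or a joint stands for the part that bears it (a point fixed in the world has none). Each returns a list of dicts, best first, with "score" (0 to 1); they miss things now and then, are a little off and sometimes report something else, mostly with a low value. They report only what shows in the picture. A call takes as long as a camera call. They do not tell look-alikes from the thing itself.
- ctrl.find_in(camera, query): "uv" ([column, row] in pixels, amid what is visible of it).
The state is a dict: "time": time; "qpos": joint angles; "dq": joint speeds; "joint_efforts": joint torques, N m; "eef_pos": TCP position; "tcp_rot": TCP orientation; "contact_force": force on the tool from outside, world axes, zero at the start; "wrist_torque": the same for the moment, N m; "opening": opening from 0.0 (shut) to 1.0 (fully open); "finger_force": force on a finger pad.
Only numpy, scipy, OpenCV 4.12 (cv2) and the standard library are available. Lean on these libraries where they do the work, as an engineer would, in place of code of your own. Each camera call takes 0.05 s, during which the arm holds its last target. There are 200 camera calls.

## Working session

There is one attempt and no reset: what is moved stays moved. The work goes in short steps, Python scripts to look and compute and a tool call to move; the robot and the scene stay as the last step left them, time stands still between calls to the robot, and variables do not carry over. Pictures are saved under pics/ and viewed, at most 14 in all, crops included, and the job is handed in when it is done.

Besides the shell and the picture viewer there is one more tool, called as name(argument=value, ...), one argument or row to a line, values as JSON. carry_out: Moves the arm, as the interface text tells. Its arguments: {"type":"object","properties":{"deltas":{"type":"array"},"grip":{"type":"number"},"grip_force":{"type":"number"}},"required":["deltas"]}

```bash
mkdir -p pics; ls; python3 - <<'E'
from plant import ctrl
import cv2,numpy as np
s=ctrl.get_state();print(s)
for n in("scene","side"):
    p,d=ctrl.read_camera(n);cv2.imwrite(f"pics/{n}0.png",p[:,:,::-1]);np.savez(f"{n}0.npz",p=p,d=d)
    m=ctrl.camera_model(n);print(n,m)
    for q in("rack","tips","carton","diluent","white_bottle","teal_bottle","pot"):
        print(q,[(np.round(r["uv"]).tolist(),round(r["score"],2)) for r in ctrl.find_in(n,q)][:5])
print(ctrl.camera_model("wrist"))
E
```

```text
pics
{'time': 0.0, 'qpos': array([-1.50019400e-01,  2.87182989e-01,  1.57818601e+00, -1.15836412e-05,
        1.27856271e+00, -1.50016717e-01]), 'dq': array([ 3.41193459e-04,  6.96077209e-04, -9.93237223e-05,  2.16405478e-03,
        2.24811234e-04, -7.44737432e-04]), 'joint_efforts': array([-1.79628755e-04, -4.05981302e+01, -2.92628127e+01, -1.54224781e-04,
        5.81841552e-03,  3.74769741e-06]), 'eef_pos': array([6.74347806e-01, 1.12283841e-04, 2.29930731e-01]), 'tcp_rot': array([ 7.07106062e-01,  7.07106533e-01, -6.98555851e-04, -9.37996940e-04]), 'contact_force': array([ 0.36463609, -0.05652216,  1.17337755]), 'wrist_torque': array([ 0.01256158,  0.06821829, -0.00249579]), 'finger_force': 0.0, 'opening': 1.0011602539690598}
scene {'intrinsics': array([[431.16201496,   0.        , 323.55569851],
       [  0.        , 431.16201496, 203.73810143],
       [  0.        ,   0.        ,   1.        ]]), 'extrinsics': array([[ 0.87385103, -0.4861859 , -0.00276575, -0.43145735],
       [-0.20694046, -0.36678688, -0.90699671,  0.17117944],
       [ 0.43995458,  0.79315235, -0.42112863, 
[... 985 characters left out ...]
212.0], 0.93)]
teal_bottle [([282.0, 238.0], 0.96), ([280.0, 186.0], 0.82), ([309.0, 294.0], 0.72)]
pot [([292.0, 162.0], 0.74), ([352.0, 154.0], 0.62), ([316.0, 153.0], 0.48)]
{'intrinsics': array([[309.70691629,   0.        , 322.19485144],
       [  0.        , 309.70691629, 200.25187347],
       [  0.        ,   0.        ,   1.        ]]), 'hand_eye': array([[-3.05316033e-04, -9.54667813e-01, -2.97673098e-01,
         7.65012746e-02],
       [ 9.99998649e-01, -7.72257071e-04,  1.45103253e-03,
        -6.78364531e-04],
       [-1.61513421e-03, -2.97672253e-01,  9.54666759e-01,
        -1.43435168e-01],
       [ 0.00000000e+00,  0.00000000e+00,  0.00000000e+00,
         1.00000000e+00]])}
```

```bash
python3 - <<'E'
import cv2
a=cv2.imread("pics/scene0.png")[120:330,220:480];b=cv2.imread("pics/side0.png")[100:350,200:440]
cv2.imwrite("pics/a.png",cv2.resize(a,None,fx=3,fy=2.8,interpolation=2)[:600,:800])
cv2.imwrite("pics/b.png",cv2.resize(b,None,fx=2.4,fy=2.4,interpolation=2))
E
```

```text
(no output)
```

View pics/a.png

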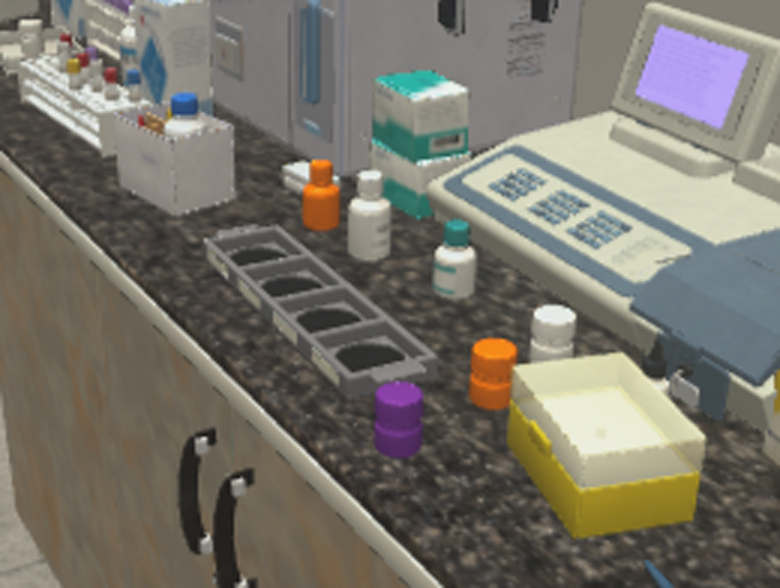

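View pics/b.png

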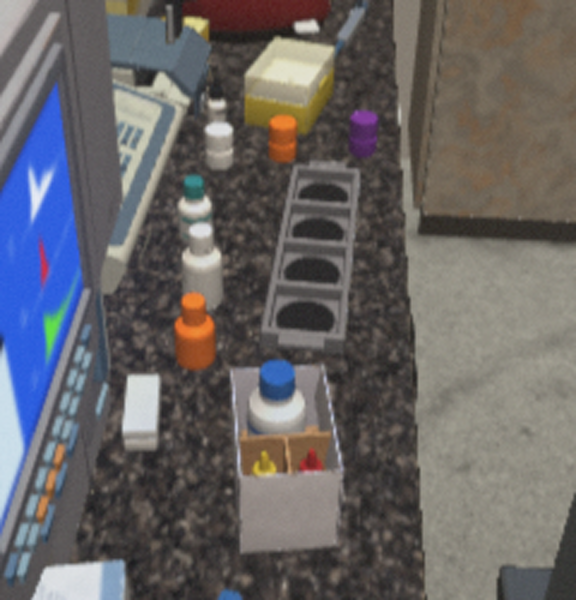

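Candidates: white pot scene (404,236) against the orange (384,252) and purple (353,268) ones. Teal (372,203) and white (343,186) against the orange bottle (327,190). Blue cap (281,157). The tip box is at the near right (-y), the carton at far +y. Both close crops confirm these choices.

```bash
cat > h.py <<'E'
import numpy as np,cv2
from plant import ctrl
from scipy.optimize import least_squares
def cloud(n):
    z=np.load(f"{n}0.npz");p,d=z["p"],z["d"];m=ctrl.camera_model(n);K=m["intrinsics"];E=m["extrinsics"]
    v,u=np.mgrid[:400,:640];c=np.stack([(u-K[0,2])/K[0,0]*d,(v-K[1,2])/K[1,1]*d,d],-1)
    w=(c-E[:3,3])@E[:3,:3];w[d==0]=np.nan
    return w,p
def fitc(P,r):
    # circle of known radius through side points
    f=lambda c:np.hypot(P[:,0]-c[0],P[:,1]-c[1])-r
    return least_squares(f,np.median(P,0)[:2],loss="soft_l1",f_scale=.002).x
E
python3 - <<'E'
from h import *
px={"scene":dict(dil=(281,157),white=(343,184),teal=(372,203),pot=(404,234),oB=(327,181),oP=(384,246),pur=(353,264)),
"side":dict(dil=(315,256),white=(284,198),teal=(280,178),pot=(291,155),oB=(281,226),oP=(317,151),pur=(351,148))}
H=dict(dil=(.12,.023,.014),white=(.088,.02,.0123),teal=(.072,.0185,.0114),pot=(.05,.0175,.0173),oB=(.072,.0185,.0114),oP=(.05,.0175,.0173),pur=(.05,.0175,.0173))
for n in px:
    w,p=cloud(n)
    print(n,"table z",np.nanmedian(w[(w[...,0]>.45)&(w[...,0]<.7)&(abs(w[...,1])<.3)&(w[...,2]<.01)&(w[...,2]>-.01)][:,2]))
    for k,(u,v) in px[n].items():
        c=w[v,u];h,R,r=H[k]
        q=w.reshape(-1,3);m=(np.hypot(q[:,0]-c[0],q[:,1]-c[1])<.03)&(q[:,2]>h-.022)
        Q=q[m];side=Q[(Q[:,2]<h-.004)];top=Q[Q[:,2]>h-.003]
        cs=fitc(side,r) if len(side)>8 else None
        print(k,np.round(c,3),"n",m.sum(),"zmax",np.round(np.nanmax(Q[:,2]),3) if len(Q) else 0,"top",np.round(top.mean(0)[:2],3) if len(top) else 0,len(top),"fit",None if cs is None else np.round(cs,3))
# height map, top view
w=np.concatenate([cloud(n)[0].reshape(-1,3) for n in px]);c=np.concatenate([cloud(n)[1].reshape(-1,3) for n in px])
S=600;im=np.zeros((600,800,3),np.uint8);hm=np.full((600,800),-1.)
ok=~np.isnan(w[:,0]);w=w[ok];c=c[ok]
X=((.95-w[:,0])*1000).astype(int);Y=((.4-w[:,1])*1000).astype(int)
g=(X>=0)&(X<599)&(Y>=0)&(Y<799)&(w[:,2]<.5);o=np.where(g)[0];o=o[np.argsort(w[o,2])]
for i in o: cv2.circle(im,(int(Y[i]),int(X[i])),1,tuple(int(t) for t in c[i][::-1]),-1); hm[X[i],Y[i]]=w[i,2]
for t in range(0,800,100): cv2.putText(im,f"{.4-t/1000:.1f}",(t,10),0,.35,(0,255,255),1);cv2.line(im,(t,0),(t,600),(0,255,255),1)
for t in range(50,600,100): cv2.putText(im,f"{.95-t/1000:.1f}",(0,t),0,.35,(0,255,255),1);cv2.line(im,(0,t),(800,t),(0,255,255),1)
# tall things
for a in np.arange(.45,.95,.05):
    row=[]
    for b in np.arange(.4,-.4,-.05):
        i=int(round((.95-a-.05)*1000));j=int(round((.4-b)*1000));row.append(round(hm[max(i,0):i+50,j:j+50].max()*100))
    print(round(a,2),row)
cv2.imwrite("pics/top.png",im)
E
```

```text
scene table z 0.0007130954106450028
dil [0.506 0.286 0.113] n 78 zmax 0.122 top [0.509 0.293] 24 fit [0.511 0.298]
white [0.593 0.068 0.086] n 95 zmax 0.466 top [0.602 0.068] 41 fit [0.599 0.079]
teal [ 0.616 -0.039  0.066] n 1190 zmax 0.54 top [ 0.614 -0.041] 1139 fit [ 0.621 -0.029]
pot [ 0.601 -0.188  0.051] n 184 zmax 0.053 top [ 0.609 -0.18 ] 82 fit [ 0.592 -0.2  ]
oB [0.59  0.153 0.065] n 68 zmax 0.074 top [0.593 0.159] 20 fit [0.595 0.163]
oP [ 0.532 -0.206  0.048] n 193 zmax 0.052 top [ 0.535 -0.202] 92 fit [ 0.517 -0.222]
pur [ 0.432 -0.235  0.049] n 230 zmax 0.052 top [ 0.439 -0.224] 116 fit [ 0.424 -0.246]
side table z 0.0010938369133886708
dil [0.51  0.302 0.121] n 236 zmax 0.123 top [0.51  0.298] 133 fit [0.51  0.295]
white [0.595 0.087 0.087] n 512 zmax 0.498 top [0.595 0.069] 446 fit [0.598 0.076]
teal [ 0.619 -0.021  0.068] n 387 zmax 0.436 top [ 0.624 -0.004] 334 fit [ 0.62  -0.033]
pot [ 0.609 -0.166  0.05 ] n 127 zmax 0.054 top [ 0.611 -0.175] 64 fit [ 0.611 -0.18 ]
oB [0.591 0.166 0.071] n 129 zmax 0.075 top [0.593 0.164] 59 fit [0.594 0.16 ]
oP [ 0.538 -0.193  0.051] n 123 zmax 0.053 top [ 0.537 -0.198] 60 fit [ 0.538 -0.203]
pur [ 0.441 -0.216  0.054] n 116 zmax 0.054 top [ 0.441 -0.218] 57 fit [ 0.44  -0.224]
0.45 [9, 12, 12, 7, 2, 3, 50, 50, 50, 2, 3, 2, 5, 7, 7, 7]
0.5 [9, 12, 12, 0, 2, 3, 50, 50, 50, 2, 2, 5, 5, 7, 7, 7]
0.55 [0, 0, 8, 0, 7, 7, 50, 49, 50, 0, 0, 5, 5, 7, 7, 7]
0.6 [46, 46, 46, 46, 7, 5, 50, 46, 50, 50, 0, 5, 8, 8, 8, 8]
0.65 [46, 46, 46, 46, 14, 14, 49, 45, 49, 50, 8, 8, 10, 10, 10, 11]
0.7 [46, 46, 46, 47, 47, 14, 49, 49, 43, 50, 9, 9, 11, 11, 11, 11]
0.75 [47, 47, 47, 47, 47, 6, 10, 10, 31, 10, 10, 10, 11, 11, 11, 16]
0.8 [47, 47, 47, 47, 47, -100, 10, 12, 12, 13, 14, 12, 12, 11, 11, 10]
0.85 [46, 47, 47, 47, 47, -100, 23, 23, 23, 23, 23, 12, 12, 21, 21, 8]
0.9 [46, 47, 47, 47, 47, 50, 50, 50, 50, 50, 50, 12, 28, 50, 28, 5]
```

View pics/top.png

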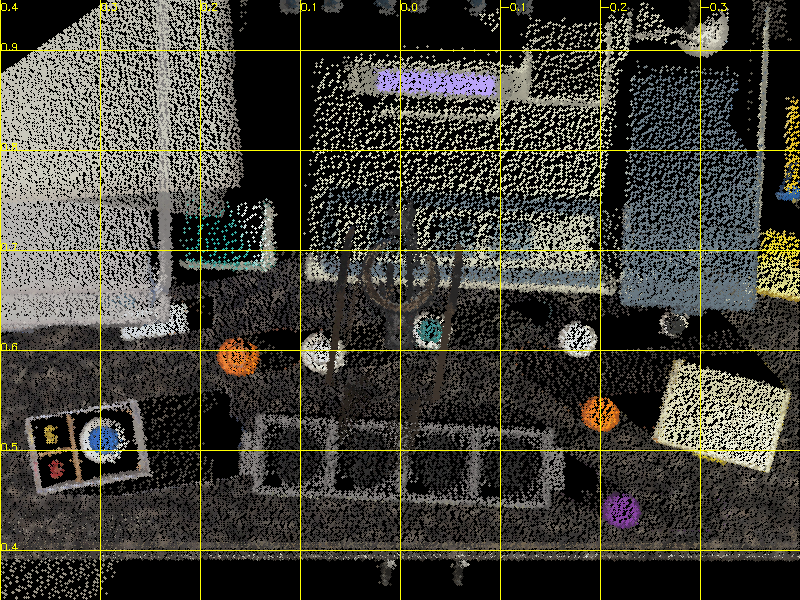

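The top view shows the bottle positions clearly: the tip box is on the -y side, so the pot goes in the -y bay and the blue-capped bottle in the +y bay. Next I'll fit the rack pose.

```bash
python3 - <<'E'
from h import *
for names in (("scene",),("side",),("scene","side")):
    w=np.concatenate([cloud(n)[0].reshape(-1,3) for n in names])
    m=(abs(w[:,1])<.2)&(w[:,0]>.42)&(w[:,0]<.56)
    W=w[m&(w[:,2]>.018)&(w[:,2]<.028)][:,:2];Fl=w[m&(w[:,2]<.012)][:,:2]
    def loc(P,c):
        d=P-c[:2];a,b=np.cos(c[2]),np.sin(c[2]);return np.c_[d[:,0]*a+d[:,1]*b,-d[:,0]*b+d[:,1]*a]
    def body(P,c):
        q=loc(P,c);x,y=abs(q[:,0]),abs(q[:,1]);inb=(x<.04)&(y<.148)
        bay=(x<.032)&(np.min(abs(q[:,1:2]-np.array([-.108,-.036,.036,.108])),1)<.032)
        return inb&~bay
    best=max(((body(W,c).sum()-body(Fl,c).sum(),c) for x in np.arange(.46,.5,.002) for y in np.arange(-.03,.03,.002) for t in np.arange(-.15,.16,.02) for c in [(x,y,t)]),key=lambda t:t[0])
    c=best[1];print(names,len(W),best[0],np.round(c,3),[np.round((c[0]-np.sin(c[2])*b,c[1]+np.cos(c[2])*b),3).tolist() for b in(-.108,-.036,.036,.108)])
E
```

```text
('scene',) 807 309 [ 0.49  0.   -0.05] [[0.485, -0.108], [0.488, -0.036], [0.492, 0.036], [0.495, 0.108]]
('side',) 992 513 [ 0.49  -0.006 -0.05 ] [[0.485, -0.114], [0.488, -0.042], [0.492, 0.03], [0.495, 0.102]]
('scene', 'side') 1799 739 [ 0.49  -0.002 -0.05 ] [[0.485, -0.11], [0.488, -0.038], [0.492, 0.034], [0.495, 0.106]]
```

Rack centre is about (0.489, -0.003), and the bays are x≈.484/.487/.491/.494, y≈-.111/-.039/.033/.105. I'll take the teal one first, with the gripper turned 90° to stay clear of the instrument.

carry_out(
  deltas=[-0.006,-0.011,0,0,0,0.18,-0.012,-0.022,0,0,0,0.36,-0.019,-0.033,0,0,0,0.54,-0.025,-0.044,0.02,0,0,0.72,-0.031,-0.055,0.04,0,0,0.9],
  grip=52,
  grip_force=40,
)

```text
time: 1.42
eef_pos: [0.6199, -0.0312, 0.1914]
tcp_rot: [0.945, 0.326, 0.001, 0.0]
contact_force: [0.2, 0.5, -0.0]
opening: 0.515
finger_force: 0.0
```

carry_out(
  deltas=[0,0,0,0,0,0.17,0,0,0,0,0,0.34,0,0,0,0,0,0.51,0,0,0.02,0,0,0.67,0,0,0.04,0,0,0.67],
)

```text
time: 2.05
eef_pos: [0.6202, -0.031, 0.151]
tcp_rot: [1.0, 0.001, 0.0, 0.0]
contact_force: [-0.4, -0.2, -0.4]
opening: 0.521
finger_force: 0.0
```

```bash
cat >> h.py <<'E'
from scipy.spatial.transform import Rotation as Ro
def wrist():
    s=ctrl.get_state();p,d=ctrl.read_camera("wrist");m=ctrl.camera_model("wrist");K=m["intrinsics"];T=m["hand_eye"]
    v,u=np.mgrid[:400,:640];x,y=u-K[0,2],v-K[1,2];r=np.hypot(x,y)+1e-9;th=r/K[0,0]
    t=np.tan(np.minimum(th,1.5));c=np.stack([x/r*t*d,y/r*t*d,d],-1);c[(d==0)|(th>1.4)]=np.nan
    w=(c@T[:3,:3].T+T[:3,3])@Ro.from_quat(s["tcp_rot"]).as_matrix().T+s["eef_pos"]
    return w,p
def cap(w,c,h,r):
    q=w.reshape(-1,3);q=q[(np.hypot(q[:,0]-c[0],q[:,1]-c[1])<r+.015)&(abs(q[:,2]-h)<.004)]
    if len(q)<10: return len(q)
    (a,b),rr=cv2.minEnclosingCircle(q[:,:2].astype(np.float32));return len(q),np.round([a,b,rr,q[:,2].mean()],4),np.round(np.median(q,0),4)
E
python3 - <<'E'
from h import *
w,p=wrist();cv2.imwrite("pics/w1.png",p[:,:,::-1])
print("teal",cap(w,(.62,-.031),.072,.0114));print("white",cap(w,(.598,.077),.088,.0123));print("pot",cap(w,(.61,-.178),.05,.0173))
E
```

```text
teal (623, array([ 0.6195, -0.0307,  0.0114,  0.0723]), array([ 0.6205, -0.0304,  0.0724]))
white (583, array([0.5976, 0.0768, 0.0122, 0.0882]), array([0.5989, 0.0758, 0.0884]))
pot (850, array([ 0.6107, -0.1772,  0.0174,  0.0501]), array([ 0.6118, -0.1756,  0.0503]))
```

View pics/w1.png

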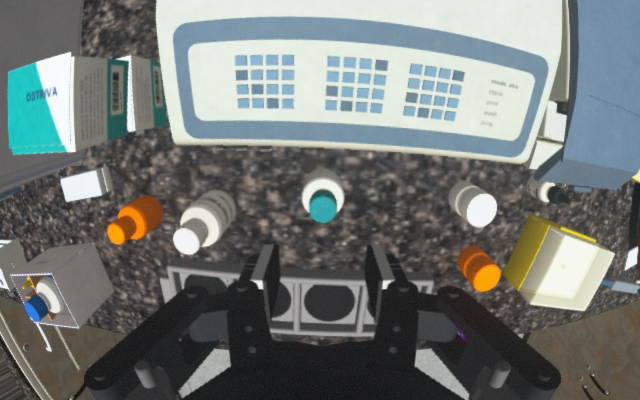

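The wrist view shows teal at (322,205), white at (205,220) and pot at (473,203). The fitted cap radii match the given sizes exactly. Descending.

carry_out(
  deltas=[0,0,0.04,0,0,0,0,0,0.08,0,0,0,0,0,0.105,0,0,0,0,0,0.105,0,0,0],
)

```text
time: 2.6
eef_pos: [0.6177, -0.0305, 0.0433]
tcp_rot: [1.0, 0.001, -0.003, -0.001]
contact_force: [-0.8, -0.2, 0.1]
opening: 0.516
finger_force: 0.0
```

carry_out(
  deltas=[0,0,0,0,0,0,0,0,0,0,0,0,0,0,0,0,0,0,0,0,0,0,0,0,0,0,0,0,0,0],
  grip=15,
)

```text
time: 3.22
eef_pos: [0.6201, -0.031, 0.0466]
tcp_rot: [1.0, 0.0, 0.0, 0.0]
contact_force: [-1.0, 0.2, -0.3]
opening: 0.408
finger_force: 39.9
```

```bash
python3 - <<'E'
from h import *
w,p=wrist();s=ctrl.get_state();print(s["opening"],s["eef_pos"])
q,_=ctrl.read_camera("side")
cv2.imwrite("pics/w2.png",np.hstack([cv2.resize(p[100:350,180:460],(400,357)),cv2.resize(q[100:250,200:368],(400,357))])[:,:,::-1])
E
```

```text
0.4082794259549206 [ 0.62001055 -0.0309472   0.04644737]
```

View pics/w2.png

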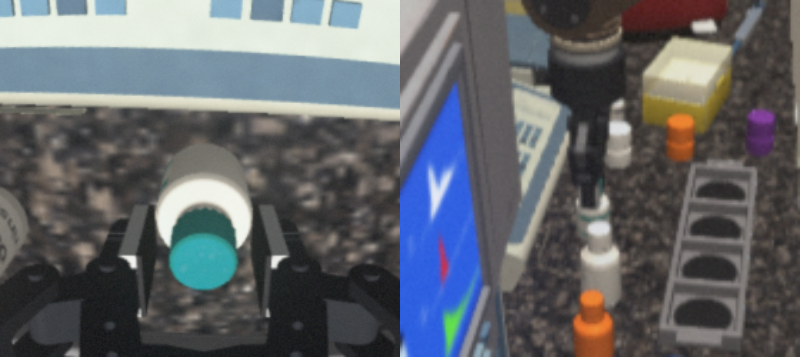

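The pads caught the shoulder at 35 mm instead of the cap at 23 mm, so the tips are about 8 mm too low. I'll open, raise and regrip.

carry_out(
  deltas=[0,0,0,0,0,0,0,0,-0.003,0,0,0,0,0,-0.008,0,0,0],
  grip=52,
)

```text
time: 3.7
eef_pos: [0.6199, -0.031, 0.0545]
tcp_rot: [1.0, 0.0, -0.0, -0.0]
contact_force: [-0.1, 0.0, -0.2]
opening: 0.52
finger_force: 0.0
```

carry_out(
  deltas=[0,0,0,0,0,0,0,0,0,0,0,0,0,0,0,0,0,0,0,0,0,0,0,0,0,0,0,0,0,0],
  grip=15,
)

```text
time: 4.32
eef_pos: [0.6206, -0.0312, 0.0551]
tcp_rot: [1.0, 0.0, 0.001, 0.0]
contact_force: [-0.2, -1.2, 5.8]
opening: 0.25
finger_force: 39.3
```

carry_out(
  deltas=[0,0,-0.03,0,0,0,-0.01,0,-0.06,0,0,0,-0.06,0.004,-0.07,0,0,0,-0.11,0.008,-0.07,0,0,0,-0.133,0.008,-0.07,0,0,0],
)

```text
time: 4.95
eef_pos: [0.4835, -0.0385, 0.1226]
tcp_rot: [1.0, 0.0, -0.002, -0.001]
contact_force: [-0.5, 0.3, -1.2]
opening: 0.249
finger_force: 39.3
```

carry_out(
  deltas=[0,0,0,0,0,0,0,0,0.03,0,0,0,0,0,0.05,0,0,0,0,0,0.06,0,0,0,0,0,0.063,0,0,0],
)

```text
time: 5.58
eef_pos: [0.4873, -0.0389, 0.0612]
tcp_rot: [1.0, 0.0, -0.001, -0.0]
contact_force: [-3.2, 1.3, 8.8]
opening: 0.247
finger_force: 40.2
```

carry_out(
  deltas=[0,0,0,0,0,0,0,0,0,0,0,0,0,0,-0.01,0,0,0,0,0,-0.05,0,0,0,0,0,-0.09,0,0,0],
  grip=50,
)

```text
time: 6.2
eef_pos: [0.4869, -0.0391, 0.153]
tcp_rot: [1.0, 0.0, 0.0, 0.0]
contact_force: [1.4, 0.6, 0.4]
opening: 0.504
finger_force: 0.0
```

carry_out(
  deltas=[0.03,0.03,0,0,0,0,0.06,0.06,0,0,0,0,0.09,0.1,0,0,0,0,0.124,0.138,0,0,0,0,0.124,0.138,0.03,0,0,0],
  grip=62,
)

```text
time: 6.82
eef_pos: [0.6155, -0.1812, 0.1258]
tcp_rot: [1.0, -0.001, 0.005, 0.002]
contact_force: [-0.4, 1.1, -0.8]
opening: 0.62
finger_force: 0.0
```

```bash
python3 - <<'E'
from h import *
w,p=wrist();print(ctrl.get_state()["eef_pos"])
print("teal",cap(w,(.487,-.039),.078,.0114));print("pot",cap(w,(.6107,-.1772),.05,.0173))
E
```

```text
[ 0.61068234 -0.17814883  0.11844076]
teal 1
pot (1426, array([ 0.6108, -0.1778,  0.0169,  0.0503]), array([ 0.6118, -0.1779,  0.0504]))
```

carry_out(
  deltas=[0,0,0.04,0,0,0,0,0,0.075,0,0,0,0,0,0.091,0,0,0,0,0,0.091,0,0,0],
)

```text
time: 7.38
eef_pos: [0.6105, -0.1765, 0.0299]
tcp_rot: [1.0, 0.001, -0.001, -0.0]
contact_force: [-0.8, -0.6, 0.1]
opening: 0.619
finger_force: 0.0
```

carry_out(
  deltas=[0,0,0,0,0,0,0,0,0,0,0,0,0,0,0,0,0,0,0,0,0,0,0,0,0,0,0,0,0,0],
  grip=25,
)

```text
time: 8.0
eef_pos: [0.6126, -0.1776, 0.0326]
tcp_rot: [1.0, 0.0, 0.002, 0.001]
contact_force: [-0.4, 0.9, 6.2]
opening: 0.391
finger_force: 40.2
```

carry_out(
  deltas=[0,0,-0.035,0,0,0,0,0,-0.07,0,0,0,-0.05,-0.025,-0.07,0,0,0,-0.1,-0.05,-0.07,0,0,0,-0.127,-0.067,-0.07,0,0,0],
)

```text
time: 8.62
eef_pos: [0.4812, -0.1087, 0.0995]
tcp_rot: [1.0, 0.0, -0.001, -0.0]
contact_force: [0.5, 0.7, 0.5]
opening: 0.389
finger_force: 39.8
```

carry_out(
  deltas=[0,0,0,0,0,0,0,0,0.03,0,0,0,0,0,0.05,0,0,0,0,0,0.06,0,0,0,0,0,0.064,0,0,0],
)

```text
time: 9.25
eef_pos: [0.4851, -0.1106, 0.0384]
tcp_rot: [1.0, 0.0, -0.001, -0.0]
contact_force: [-10.7, 4.2, 28.6]
opening: 0.39
finger_force: 42.4
```

carry_out(
  deltas=[0,0,-0.002,0,0,0,0,0,-0.002,0,0,0,0,0,-0.03,0,0,0,0,0,-0.08,0,0,0,0,0,-0.12,0,0,0],
  grip=55,
)

```text
time: 9.88
eef_pos: [0.4844, -0.1103, 0.1581]
tcp_rot: [1.0, 0.0, 0.001, 0.0]
contact_force: [-0.2, 0.3, -0.0]
opening: 0.552
finger_force: 0.0
```

carry_out(
  deltas=[0.03,-0.045,0,0,0,0,0.06,-0.09,0,0,0,0,0.09,-0.135,0,0,0,0,0.113,-0.188,0,0,0,0,0.113,-0.188,0,0,0,0],
  grip=55,
)

```text
time: 10.5
eef_pos: [0.5979, 0.0813, 0.1562]
tcp_rot: [1.0, 0.003, 0.0, -0.0]
contact_force: [0.2, 0.3, 0.8]
opening: 0.549
finger_force: 0.0
```

```bash
python3 - <<'E'
from h import *
w,p=wrist();print(ctrl.get_state()["eef_pos"])
print("white",cap(w,(.5976,.0768),.088,.0123))
q,d=ctrl.read_camera("scene");np.savez("scene0.npz",p=q,d=d);W,_=cloud("scene")
print("teal",cap(W,(.487,-.039),.078,.0114));print("pot",cap(W,(.484,-.111),.056,.0173))
cv2.imwrite("pics/s2.png",cv2.resize(q[140:300,240:450,::-1],None,fx=3.4,fy=3.4))
E
```

```text
[0.59719242 0.07961868 0.15594708]
white (789, array([0.5975, 0.0774, 0.0121, 0.0883]), array([0.5985, 0.0775, 0.0884]))
teal (39, array([ 0.488 , -0.0406,  0.0115,  0.0772]), array([ 0.4861, -0.0409,  0.0775]))
pot (91, array([ 0.4837, -0.1112,  0.0172,  0.0555]), array([ 0.482 , -0.1129,  0.0558]))
```

View pics/s2.png

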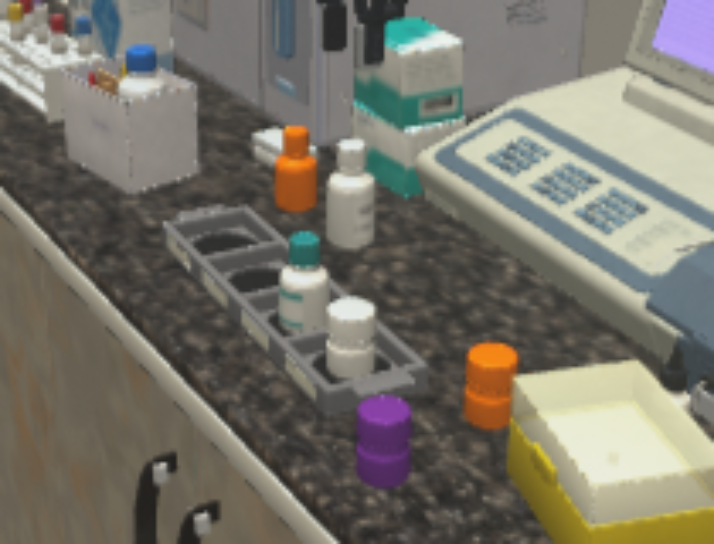

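Teal at (302,290) and the pot at (350,340) in the crop both stand upright in the correct bays. Next is the white bottle.

carry_out(
  deltas=[0,0,0.04,0,0,0,0,0,0.07,0,0,0,0,0,0.084,0,0,0,0,0,0.084,0,0,0],
)

```text
time: 11.1
eef_pos: [0.5962, 0.0771, 0.0715]
tcp_rot: [1.0, -0.0, -0.001, 0.0]
contact_force: [-0.7, 0.3, 0.4]
opening: 0.549
finger_force: 0.0
```

carry_out(
  deltas=[0,0,0,0,0,0,0,0,0,0,0,0,0,0,0,0,0,0,0,0,0,0,0,0,0,0,0,0,0,0],
  grip=15,
)

```text
time: 11.72
eef_pos: [0.5984, 0.0778, 0.0742]
tcp_rot: [1.0, 0.001, 0.002, 0.0]
contact_force: [-0.2, -1.3, 6.0]
opening: 0.267
finger_force: 39.6
```

carry_out(
  deltas=[0,0,-0.035,0,0,0,0,0,-0.07,0,0,0,-0.04,0.015,-0.07,0,0,0,-0.08,0.03,-0.07,0,0,0,-0.106,0.044,-0.07,0,0,0],
)

```text
time: 12.35
eef_pos: [0.4885, 0.0341, 0.1413]
tcp_rot: [1.0, 0.001, -0.001, -0.0]
contact_force: [-0.5, 0.1, 0.0]
opening: 0.271
finger_force: 39.4
```

carry_out(
  deltas=[0,0,0,0,0,0,0,0,0.03,0,0,0,0,0,0.05,0,0,0,0,0,0.06,0,0,0,0,0,0.064,0,0,0],
)

```text
time: 12.98
eef_pos: [0.4927, 0.0341, 0.0803]
tcp_rot: [1.0, 0.0, 0.001, -0.0]
contact_force: [-4.9, 1.1, 19.8]
opening: 0.268
finger_force: 41.4
```

carry_out(
  deltas=[0,0,-0.002,0,0,0,0,0,-0.002,0,0,0,0,0,-0.03,0,0,0,0,0,-0.08,0,0,0,0,0,-0.12,0,0,0],
  grip=48,
)

```text
time: 13.6
eef_pos: [0.4913, 0.034, 0.2002]
tcp_rot: [1.0, 0.0, 0.001, 0.0]
contact_force: [0.9, -0.1, 0.1]
opening: 0.48
finger_force: 0.0
```

carry_out(
  deltas=[0.004,-0.05,0,0,0,-0.18,0.008,-0.1,0,0,0,-0.36,0.012,-0.155,0,0,0,-0.54,0.016,-0.21,0,0,0,-0.72,0.018,-0.264,0,0,0,-0.9],
  grip=55,
)

```text
time: 14.22
eef_pos: [0.5088, 0.2999, 0.1984]
tcp_rot: [0.899, 0.438, 0.0, 0.0]
contact_force: [1.2, -0.9, 0.6]
opening: 0.55
finger_force: 0.0
```

carry_out(
  deltas=[0,0,0,0,0,-0.17,0,0,0,0,0,-0.34,0,0,0,0,0,-0.51,0,0,0,0,0,-0.67,0,0,0,0,0,-0.67],
)

```text
time: 14.85
eef_pos: [0.5087, 0.2981, 0.1982]
tcp_rot: [0.708, 0.706, -0.0, -0.0]
contact_force: [-0.6, 0.0, -0.6]
opening: 0.547
finger_force: 0.0
```

```bash
python3 - <<'E'
from h import *
w,p=wrist();print(ctrl.get_state()["eef_pos"])
for h in(.116,.12,.123): print("dil",cap(w,(.51,.297),h,.014))
q,d=ctrl.read_camera("scene");np.savez("scene0.npz",p=q,d=d);W,_=cloud("scene")
print("white",cap(W,(.491,.033),.094,.0123))
cv2.imwrite("pics/w3.png",p[:,:,::-1])
E
```

```text
[0.50868889 0.29801304 0.19823392]
dil (306, array([0.5094, 0.2968, 0.0141, 0.1184]), array([0.509 , 0.3031, 0.1194]))
dil (945, array([0.5094, 0.2968, 0.0141, 0.1204]), array([0.509 , 0.2977, 0.1205]))
dil (883, array([0.5093, 0.2964, 0.0138, 0.1206]), array([0.509 , 0.2972, 0.1206]))
white (37, array([0.491 , 0.0337, 0.0132, 0.0934]), array([0.4911, 0.0293, 0.0936]))
```

View pics/w3.png

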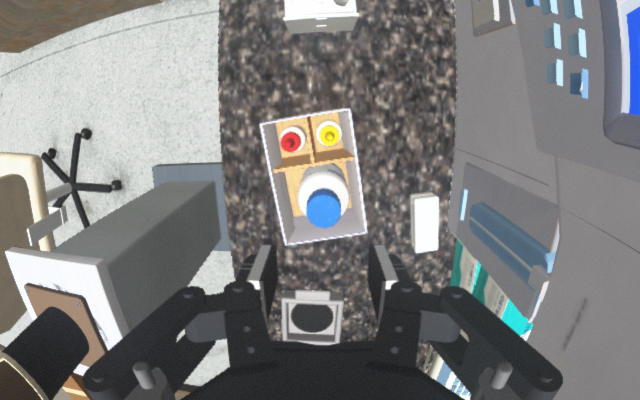

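The blue cap at (323,208) sits at (.509,.297) with its top at .1205. The droppers stand in the far cells. Descending.

carry_out(
  deltas=[0,0,0.04,0,0,0,0,0,0.08,0,0,0,0,0,0.094,0,0,0,0,0,0.094,0,0,0],
)

```text
time: 15.45
eef_pos: [0.5083, 0.2978, 0.1037]
tcp_rot: [0.707, 0.707, -0.001, -0.0]
contact_force: [0.3, -0.6, -0.6]
opening: 0.553
finger_force: 0.0
```

carry_out(
  deltas=[0,0,0,0,0,0,0,0,0,0,0,0,0,0,0,0,0,0,0,0,0,0,0,0,0,0,0,0,0,0],
  grip=18,
  grip_force=50,
)

```text
time: 16.08
eef_pos: [0.5101, 0.2985, 0.1066]
tcp_rot: [0.707, 0.707, 0.002, 0.001]
contact_force: [-0.9, 0.9, 6.5]
opening: 0.301
finger_force: 49.8
```

carry_out(
  deltas=[0,0,-0.02,0,0,0,0,0,-0.045,0,0,0,0,0,-0.07,0,0,0,0,0,-0.1,0,0,0,0,0,-0.1,0,0,0],
)

```text
time: 16.7
eef_pos: [0.5103, 0.2985, 0.208]
tcp_rot: [0.707, 0.707, 0.003, 0.001]
contact_force: [-0.4, 0.1, -1.0]
opening: 0.306
finger_force: 49.4
```

carry_out(
  deltas=[-0.04,-0.004,0,0,0,0,-0.09,-0.008,0,0,0,0,-0.14,-0.012,0,0,0,0,-0.18,-0.016,0,0,0,0,-0.193,-0.016,0,0,0,0],
)

```text
time: 17.32
eef_pos: [0.4915, 0.1032, 0.2027]
tcp_rot: [0.708, 0.706, -0.001, -0.001]
contact_force: [0.0, 0.6, -1.8]
opening: 0.302
finger_force: 49.4
```

carry_out(
  deltas=[0,0,0.03,0,0,0,0,0,0.06,0,0,0,0,0,0.09,0,0,0,0,0,0.105,0,0,0,0,0,0.113,0,0,0],
)

```text
time: 17.95
eef_pos: [0.4925, 0.1054, 0.0927]
tcp_rot: [0.707, 0.707, -0.001, -0.001]
contact_force: [-12.2, -1.1, 31.5]
opening: 0.302
finger_force: 52.9
```

On the floor. Release and rise.

carry_out(
  deltas=[0,0,-0.003,0,0,0,0,0,-0.003,0,0,0,0,0,-0.01,0,0,0,0,0,-0.05,0,0,0,0,0,-0.11,0,0,0],
  grip=55,
)

```text
time: 18.58
eef_pos: [0.4912, 0.1049, 0.2009]
tcp_rot: [0.707, 0.707, -0.002, -0.002]
contact_force: [1.0, -0.2, -0.5]
opening: 0.549
finger_force: 0.0
```

carry_out(
  deltas=[0,0.03,-0.05,0,0,0,0,0.06,-0.08,0,0,0,0,0.09,-0.08,0,0,0,0,0.1,-0.08,0,0,0],
)

```text
time: 19.08
eef_pos: [0.5938, 0.1048, 0.282]
tcp_rot: [0.707, 0.707, 0.0, 0.0]
contact_force: [-0.6, -0.1, -0.6]
opening: 0.55
finger_force: 0.0
```

```bash
python3 - <<'E'
from h import *
for n in("scene","side"):
    q,d=ctrl.read_camera(n);np.savez(n+"0.npz",p=q,d=d);W,_=cloud(n)
    for k,c,h,r in(("dil",(.494,.105),.106,.014),("white",(.491,.033),.094,.0123),("teal",(.487,-.039),.078,.0114),("pot",(.484,-.111),.056,.0173)): print(n,k,cap(W,c,h,r))
    cv2.imwrite(f"pics/{n}9.png",q[:,:,::-1])
a=cv2.imread("pics/scene9.png")[140:300,240:420];b=cv2.imread("pics/side9.png")[140:300,240:400]
cv2.imwrite("pics/f.png",np.hstack([cv2.resize(a,(410,364)),cv2.resize(b,(364,364))]))
E
```

```text
scene dil (40, array([0.4929, 0.0998, 0.0141, 0.1054]), array([0.4908, 0.0987, 0.106 ]))
scene white (35, array([0.4937, 0.0314, 0.0135, 0.0934]), array([0.491 , 0.0298, 0.0935]))
scene teal (37, array([ 0.4874, -0.0399,  0.0123,  0.0773]), array([ 0.487 , -0.0424,  0.0776]))
scene pot (91, array([ 0.4842, -0.111 ,  0.0178,  0.0555]), array([ 0.4824, -0.1136,  0.0556]))
side dil (80, array([0.4931, 0.1042, 0.0142, 0.106 ]), array([0.4927, 0.1053, 0.1062]))
side white (56, array([0.4917, 0.0347, 0.0125, 0.0942]), array([0.4924, 0.0368, 0.0944]))
side teal (44, array([ 0.4873, -0.0386,  0.0119,  0.0777]), array([ 0.4878, -0.0361,  0.0778]))
side pot (74, array([ 0.4843, -0.109 ,  0.0171,  0.0564]), array([ 0.4842, -0.107 ,  0.0565]))
```

View pics/f.png

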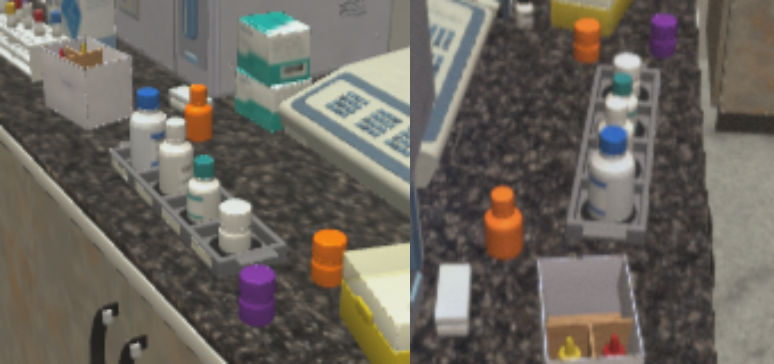

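All four stand upright in order: blue (148,130), white (176,155), teal (203,190) and pot (235,225). Their heights match the bay floor, and both droppers are still in the carton.

```bash
python3 -c "
from plant import ctrl
print(ctrl.sign_off())"
```

```text
the job is handed in; nothing more can be done
None
```

The job is handed in: the last camera check showed all four bottles upright in their bays in height order, pot at the tip box end, and both droppers still in the carton; I have no verdict back from the judge.

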